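# Mix the roll-on in the hand-cranked bottle tumbler

### The job

Lay the teal, chrome-capped roll-on bottle in the tumbler's cradle without dropping it, then turn the red wing knob until its clamp bar lies lengthwise along the bottle. Take the crank by its bamboo handle and mix the bottle with two full turns clockwise as seen from the handle's end, at a steady, unhurried four or so seconds a turn, keeping hold through the heavy point of each turn so that the crank never races ahead or drops back, and let go with the cradle hanging upright again and the bottle still clamped, leaving everything else where it stands.

Things in the scene. Friction and masses are not known exactly. Their poses are not given: they have to be found in the camera images.
- rollon_mid (a point): Centre (mid-length, 14 mm up) of the loose roll-on bottle to mix, 60-120 g, lying flat: teal glass body 28 mm wide and high, cream label, round chrome cap 24 mm across at one end, 96 mm long in all. x runs along it to the cap, z up. Glass spans x = -48 to +20 mm, cap 22 to 48: a gripper closing across y at this point holds glass.
- tumbler: Fixed sage-green stand of the bottle tumbler; origin under its centre, on the slab. Base plate 200 (x) x 130 (y) x 15 mm; uprights at x = -92 and +92 mm, 12 x 44 mm, 127 mm tall, carry a level axle along x, 115 mm above the slab. The crank is outside the -x upright, on the robot's side; the cradle hangs between the uprights.
- axle (a point): Fixed point on the axle line in front of the crank, 115 mm up, at x = -170 mm of the stand: the handle's grip point circles round it at 55 mm radius in the plane across the axle. x lies along the axle from the handle towards the machine, y is level to the left as the robot sees it, z up.
- handle_grip (a point): Point to pinch on the centre line of the crank's bamboo handle: a sleeve 20 mm across, 80 mm long, parallel to the axle, spinning freely on its pin, so a gripper can keep one orientation all round. It reaches 22 mm to its free end and 58 mm to the machine; the crank arm is 62 mm away. It passes 60 to 170 mm above the slab. Use only its position (its axes spin).
- crank (a joint): Crank and cradle angle, rad, no stops. 0 = cradle upright, handle level with the axle on the left (+y). Grows clockwise seen from the handle's end: left, up over the top, down on the right; 2 turns = 12.57. A 0.7 kg weight 55 mm under the axle resists to 8 N at the handle on the way up, is overhead at half a turn, then pulls ahead as hard. Let go, it swings to hang upright.
- cradle_seat (a point): Where the bottle's centre lies when seated, cap either way: on the axle, mid-way between the uprights. Turns with the cradle; x along the axle, z up when hanging. Floor 14 mm below: a strip 24 mm wide, open at its sides except for walls 31 to 53 mm from this point at each end (x), 35 mm apart inside, up to 4 mm above the point. End walls 53-54 mm away along x, up to 18 mm above it.
- clamp_grip (a point): Point to pinch on the clamp's upright turning axis: middle of a red wing 13 mm thick, 34 long, 27 high (top 12 mm above), over the cradle's end block 62 mm from the seat towards the crank and 38 mm above the axle. Fixed under it is a chrome bar 16 mm wide, reaching 98 mm from the axis, 4.5 mm over a seated bottle. y = the way bar and wing's length point, z up.
- clamp (a joint): Clamp angle, rad; stiff (0.04 N m), stays where left, no stop at the clamped place. 0 = bar out to the left (+y of the tumbler), bottle free; grows clockwise from above; 1.571 = bar lengthwise over the bottle, pointing to the cradle's +x: clamped.
- amber_mid (a point): Centre of another bottle of the same size, with amber glass and a black cap, lying on the slab: not to be used, leave it.
- brush_holder: Bystander: white ceramic holder (76 mm wide) with a bamboo toothbrush, 210 mm tall. Origin under its centre.
- massager: Bystander: pink hard silicone scalp massager, 76 mm wide, 62 mm tall. Origin under its centre.
- compact: Bystander: rose compact mirror, 72 mm round and 16 mm high, its lid shut. Origin under its centre.
- cream: Bystander: white cream jar, 66 mm round, 55 mm tall. Origin under its centre.
- nailbrush: Bystander: bamboo nail brush, 85 x 36 x 34 mm. Origin under its centre.
- rinse_cup: Bystander: blue ceramic cup, 72 mm round, 95 mm tall. Origin under its centre.
Things that resemble listed ones, but are neither listed nor needed, are in the scene too. Leave any green or purple look-alike of the part that bears rollon_mid alone.

How it is judged:
By the outcome, as a careful person would: the job done as asked, in the order asked, and still so for the second after the job is handed in, with the robot touching nothing.
It also fails if it takes over 69 s, if anything falls off the work surface, if the arm or the gripper's body presses on something with over 40 N, if the wrist force passes 120 N, or if a joint passes its speed limit or range.

### The arm

A 6-joint arm with a two-finger parallel gripper is mounted at the origin on the work surface. World frame = base frame: x ahead of the robot, y to its left, z up, the work surface at z = 0. Lengths are in m, angles in rad, forces in N, time in s.
With the tool pointing down it reaches from about 0.35 to 0.85 m from the base axis. Payload 8.1 kg.
Tool frame: the origin (TCP) lies between the finger pads; the fingertips stand 11 mm ahead of it and the grasp point (between the pads) lies 8 mm behind it (tips_ahead is the z of the fingertips in the tool frame, in m); z points along the fingers, y is the line along which they close (so a half turn about z gives the same grasp; the last joint's range is limited). The gripper opens to 93 mm and grips with 3 to 60 N. Pads are 15 mm wide; open, the fingers measure 128 mm over their backs; the gripper's body (75 mm by 188 mm) begins 65 mm behind the grasp point.
Start: joints at [1.264, 0.13, 1.488, -0, 1.523, -0.085], TCP at [0.132, 0.585, 0.23] pointing down, gripper open.
Joint ranges: [-2.96, 2.96], [-0.89, 2.26], [0.02, 2.5], [-1.34, 4.48], [0, 2.73], [-2.66, 2.66]. Speed limits (rad/s): [2.39, 2.39, 2.79, 3.14, 3.14, 3.14].

### API

Orientations are given as a rotation vector (axis times angle).
In Python, from plant import read_state, read_camera, close_job, tips_ahead gives the robot as it stands. The module is installed in compiled form; this text tells all that it offers.
- The arm moves only by the tool move_arm, never from a script. Its argument "plan" is a list of rows, each a list of 7 numbers: the turn, a rotation vector about the tool's x, y, z in units of 6 degrees (1.0 is 6 degrees), then the shift along the tool's x, y, z in units of 25 mm (1.0 is 25 mm), then the finger opening in mm, from 0 to 93. A call has exactly 10 rows; each row shifts and turns the commanded pose from where the row before left it, along the tool's axes as they then stand; what a row does not reach is not made up. A row lasts 1/10 s, in which the tool goes at most 50 mm and 8.59 degrees, less where a joint would pass 70% of its speed; a pose out of reach is approached as far as the arm can. A call is refused whole if a number of a shift passes 1 or a number of a turn 1, either way. A call with a gripper value outside its range is refused whole. The fingers move at their own pace and stop on an object; "force" is the grip in N (left out, the last holds). Time passes only in rows, so rows that do not move let the fingers close, or fill a call up. It gives the time, the measured TCP pose, the force, the opening and the grip force at its end, in the units of the state.
- read_state(): the state, without advancing time (a new reading comes with each control period).
- read_camera(name): name is "scene" or "top"; returns a dict with "frame" (400x640x3 uint8, red, green, blue), "z_map" (400x640 float32, m along the optical axis (not along the pixel's ray), 0 where there is no reading), "fx", "fy", "cx", "cy" (pixels), "rvec" (rotation vector, rad) and "tvec" (3), from world to camera coordinates, as OpenCV has them. Camera axes: x right, y down, z forward; pixel columns grow to the right and rows downward; lengths in m; the calibration is good to about 2 mm. A picture is of the moment at which its call begins.
- close_job(): hands the job in; it is judged then, once.
The state is a dict: "t": time; "q": joint angles; "dq": joint speeds; "joint_torque": joint torques, N m; "tool_pos": TCP position; "orientation": TCP orientation; "force": force on the tool from outside, world axes, zero at the start; "wrist_torque": the same for the moment, N m; "opening": finger opening in m; "gripper_force": force on a finger pad.
Only numpy, scipy, OpenCV 4.12 (cv2) and the standard library are available. Lean on these libraries where they do the work, as an engineer would, in place of code of your own. Each camera call takes 0.05 s, during which the arm holds its last target. There are 200 camera calls.

## Working session

There is one attempt and no reset: what is moved stays moved. The work goes in short steps, Python scripts to look and compute and a tool call to move; the robot and the scene stay as the last step left them, time stands still between calls to the robot, and variables do not carry over. Pictures are saved under pics/ and viewed, at most 10 in all, crops included, and the job is handed in when it is done.

Besides the shell and the picture viewer there is one more tool, called after "Emit:" as name(argument=value, ...), one argument or row to a line, values as JSON. move_arm: Moves the arm, as the interface text tells. Its arguments: {"type":"object","properties":{"plan":{"type":"array","items":{"type":"array","items":{"type":"number"}}},"force":{"type":"number"}},"required":["plan"]}

```bash
mkdir -p pics; cat > h.py <<'E'
import numpy as np, cv2
from plant import read_state, read_camera, close_job, tips_ahead
from scipy.spatial.transform import Rotation as R
def cam(n):
    c=read_camera(n); c['Rm']=R.from_rotvec(np.ravel(c['rvec'])).as_matrix(); c['t']=np.ravel(c['tvec']); return c
def pts(c):
    z=c['z_map']; v,u=np.mgrid[0:z.shape[0],0:z.shape[1]]
    P=np.stack([(u-c['cx'])/c['fx']*z,(v-c['cy'])/c['fy']*z,z],-1)
    return (P-c['t'])@c['Rm']
def save(n,img,s=1): cv2.imwrite('pics/'+n,cv2.resize(img[:,:,::-1],None,fx=s,fy=s,interpolation=cv2.INTER_CUBIC))
E
python3 - <<'E'
from h import *
for n in('scene','top'):
    c=cam(n); save(n+'0.png',c['frame'],1.25); print(n,-c['Rm'].T@c['t'],c['fx'])
    np.savez('pics/'+n+'0.npz',P=pts(c),f=c['frame'],z=c['z_map'])
s=read_state();print(s,tips_ahead)
E
```

```text
scene [1.07148816 0.00836775 0.9553949 ] 420.42715213644954
top [ 0.21222284 -0.03269186  1.66536317] 477.8706869849234
{'t': 0.1, 'q': array([ 1.26357850e+00,  1.31103269e-01,  1.48918710e+00, -1.02136557e-05,
        1.52299685e+00, -8.54146244e-02]), 'dq': array([-0.00073646, -0.00017302, -0.00101637,  0.00011164, -0.00110409,
        0.00080786]), 'joint_torque': array([ 1.43416437e-03, -5.61335778e+01, -4.93101561e+01,  7.71072786e-02,
        2.91572796e-02, -3.52177995e-05]), 'tool_pos': array([0.13183071, 0.58482094, 0.22867262]), 'orientation': array([-3.47657540e-01, -3.12197341e+00,  2.61354817e-03]), 'force': array([-0.39997554, -0.13302863, -0.11598618]), 'wrist_torque': array([-0.0010825 ,  0.04035092,  0.01175106]), 'gripper_force': 0.0, 'opening': 0.09295516305140987} 0.011
```

View pics/scene0.png

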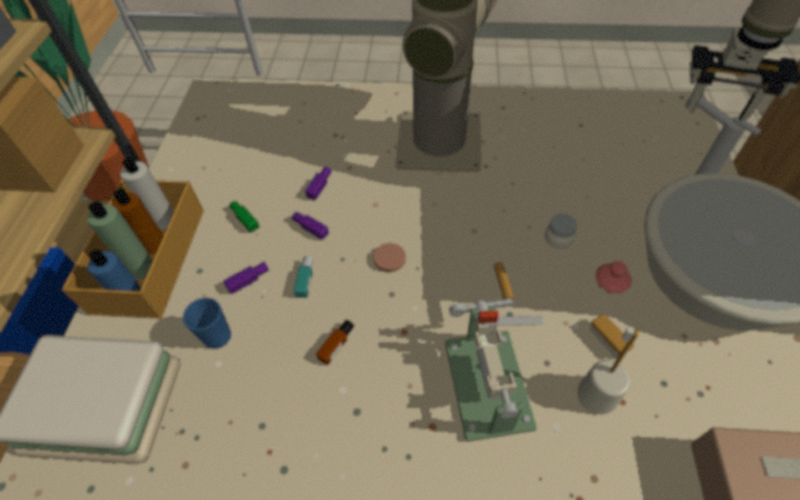

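View pics/top0.png

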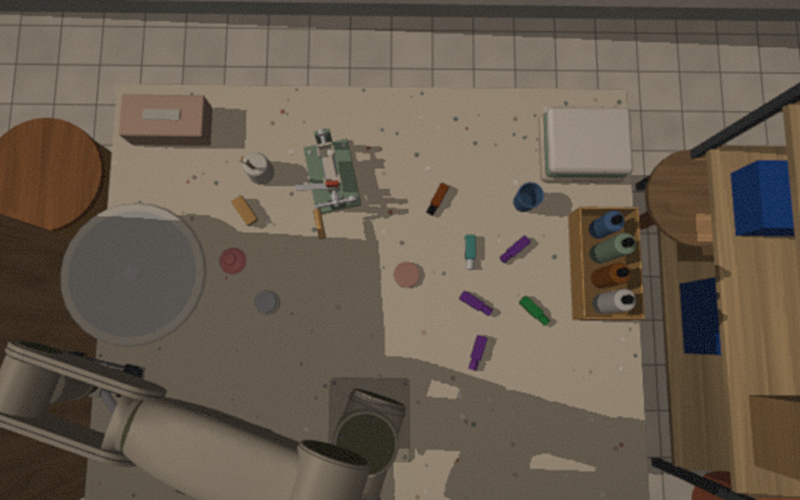

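Both views show one teal bottle with a chrome cap, at scene (303,277) and top (470,251) in the enlarged pictures. Possible mix-ups, by scene pixel: green (244,216), purple (319,183), (310,225) and (247,277), amber with black cap (335,342). I choose the teal one. The tumbler is at scene (490,375), its handle at (503,280) and its red wing at (488,316).

```bash
python3 - <<'E'
from h import *
for n in('scene','top'):
    d=np.load(f'pics/{n}0.npz');P,f,z=d['P'],d['f'],d['z']
    hsv=cv2.cvtColor(f,cv2.COLOR_RGB2HSV).astype(int);H,S,V=hsv[...,0],hsv[...,1],hsv[...,2]
    X,Y,Z=P[...,0],P[...,1],P[...,2]
    def rep(name,m,box=None):
        q=P[m]; 
        if len(q)<4: print(n,name,len(q));return
        mu=np.median(q,0); r=cv2.minAreaRect((q[:,:2]*1000).astype(np.float32))
        print(n,name,len(q),'mean',q.mean(0).round(4),'zpct',np.percentile(q[:,2],[5,50,95]).round(4),'rect',np.round(r[0],1),np.round(r[1],1),round(r[2],1))
    s=0.8
    def near(u,v,r):
        m=np.zeros(z.shape,bool);m[int(v*s-r):int(v*s+r),int(u*s-r):int(u*s+r)]=1;return m&(z>0)
    b,t,h,w=((303,277),(490,375),(503,280),(488,317)) if n=='scene' else ((470,251),(332,175),(319,223),(333,184))
    N=near(*b,26)
    rep('teal',N&(H>78)&(H<98)&(S>110)); rep('bottle all z>8mm',N&(Z>.009)&(Z<.05))
    T=near(*t,75)
    rep('green base',T&(H>45)&(H<85)&(S>50)&(abs(Z-.015)<.006)); 
    rep('handle',near(*h,22)&(H>8)&(H<25)&(S>120)&(Z>.05))
    rep('wing',near(*w,14)&((H<6)|(H>174))&(S>130)&(Z>.08))
    rep('slab',near(400,330,8)) 
b=cv2.cvtColor
im=[]
for n,(u,v),r in(('scene',(242,221),25),('scene',(392,290),65)):
    f=np.load(f'pics/{n}0.npz')['f'];im.append(cv2.resize(f[v-r:v+r,u-r:u+r],(400,400),interpolation=cv2.INTER_CUBIC))
save('crop1.png',np.hstack(im))
E
```

```text
scene teal 196 mean [ 0.4783 -0.2733  0.0263] zpct [0.0199 0.0269 0.0304] rect [ 475.4 -273.5] [64.5 24.7] 0.5
scene bottle all z>8mm 349 mean [ 0.4671 -0.2727  0.0241] zpct [0.0128 0.0255 0.0296] rect [ 458.9 -274.5] [99.1 29.7] 1.0
scene green base 2347 mean [0.6884 0.1065 0.0147] zpct [0.012  0.0148 0.0174] rect [676.2 115.9] [196.1 127.1] 12.2
scene handle 209 mean [0.5169 0.1357 0.1229] zpct [0.1194 0.1229 0.1264] rect [516.1 136.5] [79.3 18.4] 13.0
scene wing 38 mean [0.6186 0.1001 0.1601] zpct [0.1502 0.1631 0.1666] rect [618.9 100.5] [28.1 11.7] 76.8
scene slab 255 mean [ 5.67e-01 -5.99e-02 -5.00e-04] zpct [-0.0032 -0.0006  0.0024] rect [567. -60.] [46.5 38.8] 4.3
top teal 75 mean [ 0.469  -0.275   0.0285] zpct [0.0244 0.028  0.0335] rect [ 469.  -275.6] [22.1 60.3] 87.9
top bottle all z>8mm 269 mean [ 0.4576 -0.2793  0.0235] zpct [0.0096 0.0251 0.033 ] rect [ 465.2 -277. ] [180.5 175.3] 89.7
top green base 108 mean [0.6939 0.1105 0.0154] zpct [0.0105 0.0153 0.0204] rect [671.6 113.9] [192.8 121.6] 12.5
top handle 104 mean [0.5143 0.1353 0.1242] zpct [0.118  0.1244 0.1303] rect [512.8 135.4] [76.9 15.8] 11.7
top wing 24 mean [0.6115 0.1001 0.1644] zpct [0.1582 0.1639 0.1729] rect [611.2  99.7] [ 9.8 28.5] 2.6
top slab 255 mean [ 0.2402 -0.081   0.0003] zpct [-0.0065  0.0002  0.0064] rect [240.3 -81.1] [51.6 52.3] 0.4
```

View pics/crop1.png

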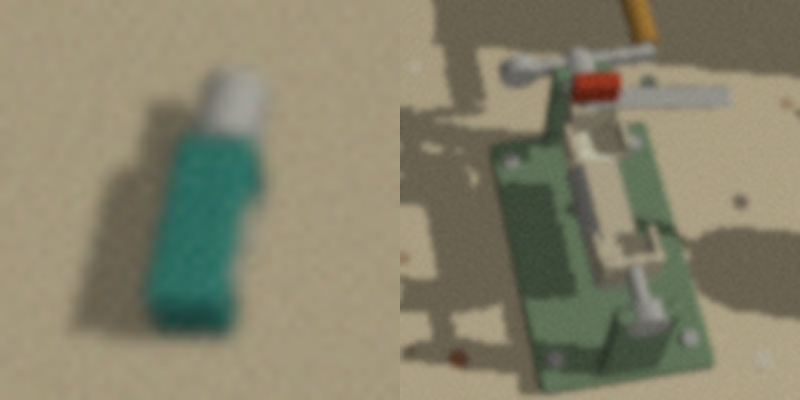

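The left crop confirms a teal body with the chrome cap pointing toward the robot. The bottle centre is about (0.459,-0.275) with its axis along world x. The tumbler is at about (0.675,0.115) with a yaw of 12.2°. In the right crop the clamp bar points left, so the cradle is open.

Emit:
move_arm(
  plan=[
    [0,0,-0.7,0,0,0,60],
    [0,0,-0.7,0,0,0,60],
    [0,0,-0.72,0,0,0,60],
    [0,0,0,-1,-1,0,60],
    [0,0,0,-1,-1,0,60],
    [0,0,0,-1,-1,0,60],
    [0,0,0,-1,-1,0,60],
    [0,0,0,-1,-1,0,60],
    [0,0,0,-1,-1,0,60],
    [0,0,0,-1,-1,0,60],
  ],
  force=15,
)

```text
t: 1.1
tool_pos: [0.3076, 0.409, 0.2292]
orientation: [0.001, -3.141, 0.001]
force: [1.1, -0.0, -0.5]
opening: 0.0599
gripper_force: 0.0
```

Emit:
move_arm(
  plan=[
    [0,0,0,-1,-1,0,60],
    [0,0,0,-1,-1,0,60],
    [0,0,0,-1,-1,0,60],
    [0,0,0,-1,-1,0,60],
    [0,0,0,-1,-1,0,60],
    [0,0,0,-1,-1,0,60],
    [0,0,0,0,-1,0,60],
    [0,0,0,0,-1,0,60],
    [0,0,0,0,-1,0,60],
    [0,0,0,0,-1,0,60],
  ],
)

```text
t: 2.1
tool_pos: [0.4567, 0.1593, 0.2291]
orientation: [0.0, -3.141, 0.0]
force: [0.1, -0.0, -0.3]
opening: 0.0602
gripper_force: 0.0
```

Emit:
move_arm(
  plan=[
    [0,0,0,0,-1,0,60],
    [0,0,0,0,-1,0,60],
    [0,0,0,0,-1,0,60],
    [0,0,0,0,-1,0,60],
    [0,0,0,0,-1,0,60],
    [0,0,0,0,-1,0,60],
    [0,0,0,0,-1,0,60],
    [0,0,0,0,-1,0,60],
    [0,0,0,0,-1,0,60],
    [0,0,0,0,-1,0,60],
  ],
)

```text
t: 3.1
tool_pos: [0.4567, -0.0906, 0.2293]
orientation: [0.0, -3.141, -0.0]
force: [0.3, -0.1, -0.5]
opening: 0.0601
gripper_force: 0.0
```

Emit:
move_arm(
  plan=[
    [0,0,0,0,-1,0.5,60],
    [0,0,0,0,-1,0.5,60],
    [0,0,0,0,-1,0.5,60],
    [0,0,0,0,-1,0.5,60],
    [0,0,0,0,-1,0.5,60],
    [0,0,0,0,-1,0.5,60],
    [0,0,0,0,-1,0.5,60],
    [0,0,0,0,-0.4,0.5,60],
    [0,0,0,0,0,0,60],
    [0,0,0,0,0,0,60],
  ],
)

```text
t: 4.1
tool_pos: [0.4569, -0.2737, 0.1292]
orientation: [0.0, -3.141, -0.002]
force: [-0.9, -0.0, 0.5]
opening: 0.0602
gripper_force: 0.0
```

Emit:
move_arm(
  plan=[
    [0,0,0,-0.1,0,0.7,60],
    [0,0,0,0,0,0.8,60],
    [0,0,0,0,0,0.8,60],
    [0,0,0,0,0,0.8,60],
    [0,0,0,0,0,0.7,60],
    [0,0,0,0,0,0.5,60],
    [0,0,0,0,0,0.27,60],
    [0,0,0,0,0,0,26],
    [0,0,0,0,0,0,20],
    [0,0,0,0,0,0,20],
  ],
  force=20,
)

```text
t: 5.1
tool_pos: [0.4605, -0.2751, 0.0165]
orientation: [-0.0, 3.14, -0.002]
force: [-0.1, -0.4, -0.5]
opening: 0.0405
gripper_force: 0.0
```

Emit:
move_arm(
  plan=[
    [0,0,0,0,0,0,20],
    [0,0,0,0,0,0,20],
    [0,0,0,0,0,0,20],
    [0,0,0,0,0,-0.4,20],
    [0,0,0,0,0,-0.8,20],
    [0,0,0,0,0,-1,20],
    [0,0,0,0,0,-1,20],
    [0,0,0,0,0,-1,20],
    [0,0,0,0,0,-1,20],
    [0,0,0,0,0,-1,20],
  ],
)

```text
t: 6.1
tool_pos: [0.4594, -0.2744, 0.1718]
orientation: [0.0, -3.141, -0.0]
force: [1.2, 0.2, -0.3]
opening: 0.0275
gripper_force: 20.0
```

```bash
python3 - <<'E'
from h import *
c=cam('scene');s=read_state();P=pts(c);p=s['tool_pos'];print(p,s['opening'],s['gripper_force'],s['force'])
f=c['frame'];H,S,V=[cv2.cvtColor(f,cv2.COLOR_RGB2HSV)[...,i].astype(int) for i in range(3)]
m=(abs(P-p).max(-1)<.075)&(P[...,2]<p[2]+.03)
mt=m&(H>78)&(H<98)&(S>110)
q=P[mt];print(len(q),np.percentile(q,[2,50,98],axis=0).round(4))
v,u=[int(x.mean()) for x in np.where(m)];save('grasp.png',f[max(v-60,0):v+60,max(u-60,0):u+60],4)
E
```

```text
[ 0.46134273 -0.27581421  0.17684169] 0.027718264176460353 19.994942843914032 [ 2.78071448 -1.14612109  2.41349261]
212 [[ 0.4468 -0.2827  0.1699]
 [ 0.4839 -0.2718  0.1825]
 [ 0.5067 -0.2599  0.1855]]
```

View pics/grasp.png

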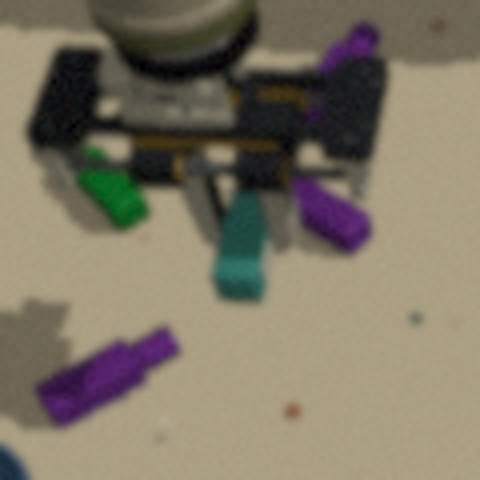

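The teal bottle is held across its glass between the fingers (crop 240,240), level and clear of the green and purple look-alikes.

Emit:
move_arm(
  plan=[
    [0,0,0,-0.4,0.5,-0.4,20],
    [0,0,0,-0.8,0.9,-0.4,20],
    [0,0,0,-0.8,1,-0.2,20],
    [0,0,0,-0.8,1,0,20],
    [0,0,0,-0.8,1,0,20],
    [0,0,0,-0.8,1,0,20],
    [0,0,0,-0.8,1,0,20],
    [0,0,0,-0.8,1,0,20],
    [0,0,0,-0.8,1,0,20],
    [0,0,0,-0.8,1,0,20],
  ],
)

```text
t: 7.15
tool_pos: [0.6498, -0.0372, 0.1942]
orientation: [0.001, -3.14, -0.001]
force: [1.4, -0.4, -0.4]
opening: 0.0279
gripper_force: 20.0
```

Emit:
move_arm(
  plan=[
    [0,0,0,-0.8,1,0,20],
    [0,0,0,-0.2,1,0,20],
    [0,0,0,0,1,0,20],
    [0,0,0,0,1,0,20],
    [0,0,0,0,1,0,20],
    [0,0,0,0,0.8,0,20],
    [0,0,-0.6,0,0.4,0,20],
    [0,0,-0.7,0,0,0,20],
    [0,0,-0.73,0,0,0,20],
    [0,0,0,0,0,0,20],
  ],
)

```text
t: 8.15
tool_pos: [0.6741, 0.1162, 0.1947]
orientation: [0.336, -3.122, -0.0]
force: [-0.4, -0.2, -1.0]
opening: 0.0275
gripper_force: 20.0
```

```bash
cat >> h.py <<'E'
def delta(target,yaw=None):
    s=read_state();Rm=R.from_rotvec(s['orientation']).as_matrix()
    y=np.degrees(np.arctan2(Rm[1,1],Rm[0,1]))
    print('pos',s['tool_pos'].round(4),'yaw',round(y,2),'tilt',Rm[:,2].round(4),'F',s['force'].round(1),'units',((np.array(target)-s['tool_pos'])@Rm/.025).round(3), 'q6',s['q'][5].round(2))
    if yaw is not None: print('turn z units',round(-(yaw-y)/6,3))
E
python3 - <<'E'
from h import *
delta((.675,.115,.118),102.2)
c=cam('scene');P=pts(c);f=c['frame'];save('over.png',f[200:370,310:470],3.5)
np.savez('pics/over.npz',P=P,f=f)
c=cam('top');np.savez('pics/overt.npz',P=pts(c),f=c['frame'])
E
```

```text
pos [0.6741 0.1162 0.1947] yaw 102.29 tilt [-1.3e-03 -1.0e-04 -1.0e+00] F [-0.4 -0.2 -1. ] units [-0.027 -0.056  3.067] q6 -1.69
turn z units 0.014
```

View pics/over.png

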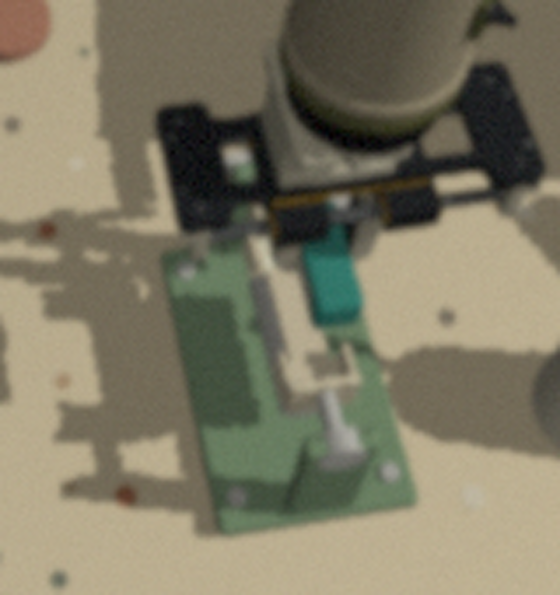

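The bottle is above the cradle and parallel to it (teal at 335,290, cradle far pocket at 325,370). The offset in the picture is mostly parallax. I'll check the sideways offset in numbers.

```bash
python3 - <<'E'
from h import *
a=np.radians(12.2);B=np.array([[np.cos(a),np.sin(a)],[-np.sin(a),np.cos(a)]])
for n in('pics/scene0.npz','pics/over.npz','pics/top0.npz'):
    d=np.load(n);P,f=d['P'],d['f'];h=cv2.cvtColor(f,cv2.COLOR_RGB2HSV).astype(int);H,S,V=h[...,0],h[...,1],h[...,2]
    L=np.dstack([(P[...,:2]-[.675,.115])@B.T*1000,P[...,2]*1000])
    x,y,z=L[...,0],L[...,1],L[...,2]
    def rep(nm,m):
        if m.sum()>5: print(n,nm,m.sum(),'pct5/50/95',np.percentile(L[m],[3,50,97],axis=0).round(1).tolist())
    m=(abs(y)<40)
    rep('floor',m&(abs(x)<28)&(z>94)&(z<108)&(S<110)&(V>90))
    rep('floor far',m&(x>0)&(x<28)&(z>94)&(z<108)&(S<110)&(V>90))
    rep('farwalls',m&(x>33)&(x<52)&(z>110)&(z<124)&(S<110))
    rep('endwall',m&(x>40)&(x<75)&(z>127)&(z<140)&(S<110))
    rep('upright+',(abs(y)<40)&(x>70)&(x<110)&(z>120)&(z<131)&(H>40)&(H<90)&(S>50))
    rep('teal',m&(H>78)&(H<98)&(S>110)&(z>150))
    rep('bar',(y>25)&(y<110)&(x<-40)&(x>-85)&(z>125)&(z<155)&(S<70))
    b=(y>25)&(y<110)&(x<-40)&(x>-85)&(z>125)&(z<155)&(S<70)
    if b.sum()>20: print('bar slope dx/dy',np.polyfit(y[b],x[b],1))
E
```

```text
pics/scene0.npz floor 273 pct5/50/95 [[-26.1, -11.4, 97.5], [0.8, 0.0, 100.7], [26.0, 11.7, 103.3]]
pics/scene0.npz floor far 144 pct5/50/95 [[0.5, -11.2, 98.3], [14.5, -0.0, 100.7], [27.3, 11.8, 103.6]]
pics/scene0.npz farwalls 49 pct5/50/95 [[33.3, -20.7, 110.2], [41.1, -16.9, 117.8], [50.2, 22.2, 120.3]]
pics/scene0.npz endwall 25 pct5/50/95 [[53.7, -17.2, 127.0], [55.9, 2.3, 128.2], [58.2, 19.6, 129.4]]
pics/scene0.npz upright+ 54 pct5/50/95 [[87.2, -20.2, 122.4], [92.3, -11.9, 125.9], [97.7, 21.4, 128.5]]
pics/scene0.npz bar 217 pct5/50/95 [[-62.5, 27.4, 134.7], [-52.9, 61.7, 138.0], [-43.5, 95.4, 140.7]]
bar slope dx/dy [  0.11049484 -59.57275196]
pics/over.npz floor 232 pct5/50/95 [[-25.4, -11.3, 97.7], [3.7, -1.9, 100.8], [26.9, 10.7, 103.4]]
pics/over.npz floor far 129 pct5/50/95 [[1.7, -11.2, 97.6], [15.7, -0.6, 100.7], [27.3, 11.7, 103.1]]
pics/over.npz farwalls 44 pct5/50/95 [[33.9, -20.6, 111.0], [42.1, -16.6, 118.5], [50.0, 22.3, 120.8]]
pics/over.npz endwall 23 pct5/50/95 [[53.9, -18.3, 127.1], [57.2, 3.1, 127.6], [59.9, 16.9, 129.5]]
pics/over.npz upright+ 56 pct5/50/95 [[87.2, -20.9, 122.2], [92.5, -12.2, 126.4], [97.4, 20.7, 128.2]]
pics/over.npz teal 308 pct5/50/95 [[-0.1, -13.8, 195.8], [27.0, 2.2, 205.8], [45.8, 14.1, 274.3]]
pics/over.npz bar 16 pct5/50/95 [[-58.0, 30.6, 135.7], [-54.6, 37.4, 138.3], [-49.7, 43.3, 139.4]]
pics/top0.npz floor 103 pct5/50/95 [[-25.8, -11.2, 96.5], [-1.3, 0.7, 101.4], [25.3, 11.4, 106.9]]
pics/top0.npz floor far 51 pct5/50/95 [[1.0, -10.9, 96.9], [13.7, 0.2, 101.7], [26.5, 11.5, 106.1]]
pics/top0.npz farwalls 19 pct5/50/95 [[35.8, -20.5, 110.6], [48.9, 8.6, 117.0], [51.9, 20.2, 122.1]]
pics/top0.npz endwall 13 pct5/50/95 [[50.4, -18.2, 127.8], [53.5, -3.4, 130.0], [56.4, 19.5, 132.1]]
pics/top0.npz bar 107 pct5/50/95 [[-65.8, 27.7, 133.4], [-56.0, 61.3, 138.5], [-45.9, 95.3, 143.4]]
bar slope dx/dy [  0.14600622 -64.79174404]
```

The model origin is right: the floor strip is symmetric to within 1 mm. The bar already stands about 0.12 rad clockwise. I'll lower the bottle now.

Emit:
move_arm(
  plan=[
    [0,0,0,-0.03,-0.06,0.4,20],
    [0,0,0,0,0,0.6,20],
    [0,0,0,0,0,0.6,20],
    [0,0,0,0,0,0.5,20],
    [0,0,0,0,0,0.4,20],
    [0,0,0,0,0,0.3,20],
    [0,0,0,0,0,0.15,20],
    [0,0,0,0,0,0.05,20],
    [0,0,0,0,0,0.04,20],
    [0,0,0,0,0,0,20],
  ],
)

```text
t: 9.25
tool_pos: [0.676, 0.1142, 0.12]
orientation: [-0.334, 3.123, -0.0]
force: [0.9, 0.2, 0.0]
opening: 0.0281
gripper_force: 20.0
```

```bash
python3 - <<'E'
from h import *
delta((.675,.115,.117),102.2)
E
```

```text
pos [0.676  0.1142 0.12  ] yaw 102.19 tilt [ 1.e-03  1.e-04 -1.e+00] F [0.9 0.2 0. ] units [0.032 0.042 0.121] q6 -1.69
turn z units -0.001
```

Emit:
move_arm(
  plan=[
    [0,0,0,0.02,0.02,0.04,20],
    [0,0,0,0,0,0.04,20],
    [0,0,0,0,0,0.03,20],
    [0,0,0,0,0,0,20],
    [0,0,0,0,0,0,20],
    [0,0,0,0,0,0,20],
    [0,0,0,0,0,0,20],
    [0,0,0,0,0,0,20],
    [0,0,0,0,0,0,20],
    [0,0,0,0,0,0,20],
  ],
)

```text
t: 10.25
tool_pos: [0.6752, 0.1145, 0.1172]
orientation: [-0.334, 3.123, 0.0]
force: [-2.2, 0.2, 4.8]
opening: 0.0278
gripper_force: 20.0
```

Emit:
move_arm(
  plan=[
    [0,0,0,0,0,0,34],
    [0,0,0,0,0,0,40],
    [0,0,0,0,0,0,50],
    [0,0,0,0,0,0,50],
    [0,0,0,0,0,-0.4,50],
    [0,0,0,0,0,-0.7,50],
    [0,0,0,0,0,-1,50],
    [0,0,0,0,0,-1,50],
    [0,0,0,0,0,-0.6,50],
    [0,0,0,0,0,0,50],
  ],
)

```text
t: 11.25
tool_pos: [0.677, 0.1147, 0.214]
orientation: [-0.333, 3.117, -0.0]
force: [0.1, -0.4, -0.0]
opening: 0.0502
gripper_force: 0.0
```

```bash
python3 - <<'E'
from h import *
a=np.radians(12.2);B=np.array([[np.cos(a),np.sin(a)],[-np.sin(a),np.cos(a)]])
w=np.array([.675,.115])+B.T@[-62,0]*np.array(.001)
print('wing',w)
c=cam('scene');P=pts(c);f=c['frame'];h=cv2.cvtColor(f,cv2.COLOR_RGB2HSV).astype(int);H,S=h[...,0],h[...,1]
L=np.dstack([(P[...,:2]-[.675,.115])@B.T*1000,P[...,2]*1000]);x,y,z=L[...,0],L[...,1],L[...,2]
m=(abs(y)<40)&(abs(x)<70)&(z>80)&(z<150)&(H>78)&(H<98)&(S>110)
print('teal',m.sum(),np.percentile(L[m],[3,50,97],axis=0).round(1))
delta((*w,.19),12.2-7)
E
```

```text
wing [0.61440021 0.10189786]
teal 359 [[-15.8 -11.5 124.1]
 [ 16.5  -0.  128.7]
 [ 46.   12.1 131.4]]
pos [0.6761 0.1146 0.2114] yaw 102.19 tilt [ 3.7e-03  3.0e-04 -1.0e+00] F [ 0.1 -0.4  0.4] units [2.522 0.025 0.846] q6 -1.69
turn z units 16.165
```

The bottle is seated: its top is at 129 mm, centred in y. Next is the wing.

Emit:
move_arm(
  plan=[
    [0,0,0,0.8,0,0,50],
    [0,0,0,0.9,0.02,0,50],
    [0,0,0,0.82,0,0,50],
    [0,0,1,0,0,0,50],
    [0,0,1,0,0,0,45],
    [0,0,1,0,0,0,40],
    [0,0,1,0,0,0,40],
    [0,0,1,0,0,0,40],
    [0,0,1,0,0,0,40],
    [0,0,1,0,0,0,40],
  ],
)

```text
t: 12.3
tool_pos: [0.6123, 0.1016, 0.207]
orientation: [-0.814, -3.031, 0.002]
force: [0.6, -0.2, -0.1]
opening: 0.0404
gripper_force: 0.0
```

Emit:
move_arm(
  plan=[
    [0,0,1,0,0,0,40],
    [0,0,1,0,0,0,40],
    [0,0,1,0,0,0,40],
    [0,0,1,0,0,0,40],
    [0,0,1,0,0,0,40],
    [0,0,1,0,0,0,40],
    [0,0,1,0,0,0,40],
    [0,0,1,0,0,0,40],
    [0,0,1,0,0,0,40],
    [0,0,0.16,0,0,0,40],
  ],
)

```text
t: 13.3
tool_pos: [0.6124, 0.1016, 0.2072]
orientation: [-2.119, -2.317, 0.003]
force: [-0.4, -0.2, -0.7]
opening: 0.0398
gripper_force: 0.0
```

```bash
python3 - <<'E'
from h import *
delta((.6144,.1019,.154),5.2)
c=cam('scene');save('wing.png',c['frame'][200:340,310:470],3.5)
E
```

```text
pos [0.6124 0.1016 0.2072] yaw 5.1 tilt [-2.8e-03 -2.0e-04 -1.0e+00] F [-0.4 -0.2 -0.7] units [0.004 0.085 2.129] q6 -0.01
turn z units -0.016
```

View pics/wing.png

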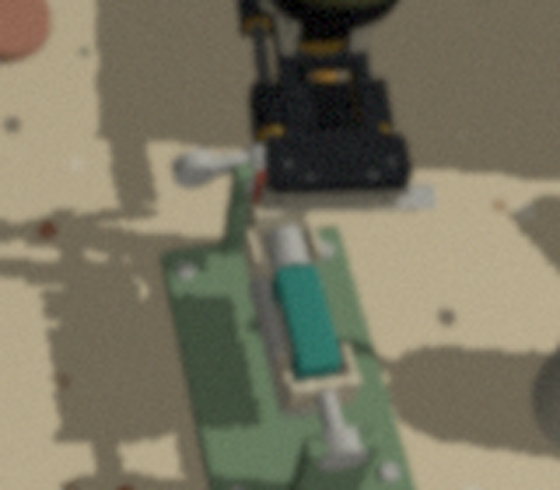

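The bottle lies in the cradle (300,310), cap toward the crank, and the gripper is straddling above the red wing.

Emit:
move_arm(
  plan=[
    [0,0,0,0,0.08,0.5,40],
    [0,0,0,0,0,0.6,40],
    [0,0,0,0,0,0.5,40],
    [0,0,0,0,0,0.33,40],
    [0,0,0,0,0,0.2,40],
    [0,0,0,0,0,0,20],
    [0,0,0,0,0,0,5],
    [0,0,0,0,0,0,5],
    [0,0,0,0,0,0,5],
    [0,0,0,0,0,0,5],
  ],
  force=25,
)

```text
t: 14.35
tool_pos: [0.6131, 0.1016, 0.1565]
orientation: [-2.115, -2.318, 0.006]
force: [-14.7, -3.1, 10.4]
opening: 0.0123
gripper_force: 25.0
```

```bash
python3 - <<'E'
from h import *
delta((.6144,.1019,.154),-77.8); s=read_state();print(s['opening'],s['gripper_force'],s['wrist_torque'])
E
```

```text
pos [0.6131 0.1016 0.1565] yaw 5.24 tilt [-5.e-03 -8.e-04 -1.e+00] F [-14.7  -3.1  10.4] units [0.008 0.054 0.101] q6 -0.01
turn z units 13.84
0.012260655044511258 24.99234527349472 [-0.45277726  2.78839267 -0.08052533]
```

Emit:
move_arm(
  plan=[
    [0,0,0,0,-0.04,-0.06,5],
    [0,0,0,0,-0.02,-0.04,5],
    [0,0,0,0,0,0,5],
    [0,0,0,0,0,0,5],
    [0,0,0,0,0,0,5],
    [0,0,0,0,0,0,5],
    [0,0,0,0,0,0,5],
    [0,0,0,0,0,0,5],
    [0,0,0,0,0,0,5],
    [0,0,0,0,0,0,5],
  ],
)

```text
t: 15.35
tool_pos: [0.6129, 0.1016, 0.1568]
orientation: [-2.117, -2.319, 0.003]
force: [-0.0, -1.1, -26.2]
opening: 0.0129
gripper_force: 25.0
```

```bash
python3 - <<'E'
from h import *
delta((.6144,.1019,.154),-77.8); s=read_state();print(s['opening'],s['gripper_force'],s['wrist_torque'])
E
```

```text
pos [0.6129 0.1016 0.1568] yaw 5.23 tilt [-2.6e-03 -3.0e-04 -1.0e+00] F [ -0.   -1.1 -26.2] units [0.006 0.062 0.113] q6 -0.01
turn z units 13.838
0.012918991886129511 24.968461096286774 [-0.21776234  0.0244763  -0.0587923 ]
```

Emit:
move_arm(
  plan=[
    [0,0,0.2,0,0,0.04,5],
    [0,0,0.5,0,0,0.03,5],
    [0,0,0.7,0,0,0,5],
    [0,0,0.7,0,0,0,5],
    [0,0,0.7,0,0,0,5],
    [0,0,0.7,0,0,0,5],
    [0,0,0.7,0,0,0,5],
    [0,0,0.7,0,0,0,5],
    [0,0,0.7,0,0,0,5],
    [0,0,0.7,0,0,0,5],
  ],
)

```text
t: 16.35
tool_pos: [0.6134, 0.1016, 0.1568]
orientation: [-2.758, -1.504, 0.002]
force: [-3.8, -2.7, -19.1]
opening: 0.0131
gripper_force: 25.0
```

```bash
python3 - <<'E'
from h import *
delta((.6129,.1016,.1565),-77.8); s=read_state();print(s['opening'],s['gripper_force'],s['wrist_torque'])
E
```

```text
pos [0.6134 0.1016 0.1568] yaw -32.78 tilt [-1.e-03 -3.e-04 -1.e+00] F [ -3.8  -2.7 -19.1] units [-0.01  -0.017  0.011] q6 0.65
turn z units 7.503
0.013075586453418215 24.982791244983673 [-0.43544912  0.73806109  0.03756119]
```

Emit:
move_arm(
  plan=[
    [0,0,0.8,0,0,0.04,5],
    [0,0,0.9,0,0,0,5],
    [0,0,0.9,0,0,0,5],
    [0,0,0.9,0,0,0,5],
    [0,0,0.9,0,0,0,5],
    [0,0,0.9,0,0,0,5],
    [0,0,0.9,0,0,0,5],
    [0,0,0.8,0,0,0,5],
    [0,0,0.5,0,0,0,5],
    [0,0,0,0,0,0,5],
  ],
)

```text
t: 17.35
tool_pos: [0.6137, 0.1012, 0.1567]
orientation: [3.123, 0.335, -0.0]
force: [-4.5, -3.2, -13.7]
opening: 0.0129
gripper_force: 25.0
```

```bash
python3 - <<'E'
from h import *
delta((.6129,.1016,.1565),-77.8); s=read_state();print(s['opening'],s['gripper_force'],s['wrist_torque'])
E
```

```text
pos [0.6137 0.1012 0.1567] yaw -77.74 tilt [-0.e+00 -9.e-04 -1.e+00] F [ -4.5  -3.2 -13.7] units [-0.028 -0.023  0.009] q6 1.44
turn z units 0.01
0.012875820325832068 24.97492343187332 [-0.67503347  1.09667251 -0.01724583]
```

Emit:
move_arm(
  plan=[
    [0,0,0,0,0,0,25],
    [0,0,0,0,0,0,40],
    [0,0,0,0,0,0,40],
    [0,0,0,0,0,-0.5,40],
    [0,0,0,0,0,-0.9,40],
    [0,0,0,0,0,-0.9,40],
    [0,0,0,-0.9,-0.4,0,45],
    [0,0,0,-1,-0.5,0,45],
    [0,0,0,-1,-0.5,0,45],
    [0,0,0,-0.9,-0.5,0,45],
  ],
)

```text
t: 18.35
tool_pos: [0.5105, 0.128, 0.215]
orientation: [-3.123, -0.34, -0.004]
force: [-0.2, 0.6, -0.6]
opening: 0.0451
gripper_force: 0.0
```

```bash
python3 - <<'E'
from h import *
delta((.4972,.1328,.107),-77.8)
a=np.radians(12.2);B=np.array([[np.cos(a),np.sin(a)],[-np.sin(a),np.cos(a)]])
for n in('scene','top'):
    c=cam(n);P=pts(c);f=c['frame'];h=cv2.cvtColor(f,cv2.COLOR_RGB2HSV).astype(int);H,S=h[...,0],h[...,1]
    L=np.dstack([(P[...,:2]-[.675,.115])@B.T*1000,P[...,2]*1000]);x,y,z=L[...,0],L[...,1],L[...,2]
    b=(x>-40)&(x<40)&(abs(y)<25)&(z>130)&(z<150)&(S<90)
    print(n,'bar',b.sum(),np.percentile(L[b],[3,50,97],axis=0).round(1).tolist(),np.polyfit(x[b],y[b],1) if b.sum()>10 else '')
    k=(H>8)&(H<25)&(S>120)&(z>60)&(x<-95)&(x>-200)&(abs(y-55)<35)&(z<150)
    if k.sum()>5: print('handle',k.sum(),np.percentile(L[k],[3,50,97],axis=0).round(1).tolist())
    if n=='scene': save('clamped.png',f[190:340,310:470],3.5)
E
```

```text
pos [0.5105 0.128  0.215 ] yaw -77.58 tilt [ 2.5e-03  5.0e-04 -1.0e+00] F [-0.2  0.6 -0.6] units [-0.488 -0.302  4.319] q6 1.5
turn z units 0.037
scene bar 265 [[-37.2, -7.6, 133.2], [1.3, -0.2, 137.9], [34.3, 7.7, 140.5]] [ 0.00366761 -0.1410661 ]
handle 205 [[-186.9, 46.2, 118.4], [-150.2, 53.3, 122.9], [-115.0, 62.6, 126.1]]
top bar 8 [[-26.0, -13.8, 132.9], [6.2, -9.2, 134.9], [35.5, -6.4, 143.2]] 
handle 53 [[-190.5, 47.4, 117.1], [-172.4, 53.6, 123.1], [-149.2, 60.6, 128.2]]
```

View pics/clamped.png

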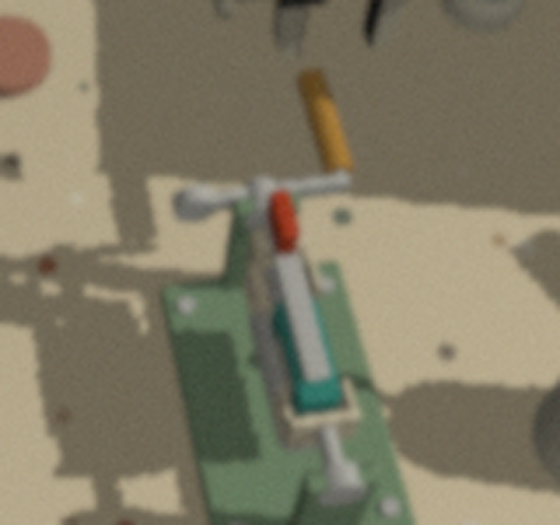

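The bar lies lengthwise over the bottle (300,330), 0.2° off the axle, and the bamboo handle is at (325,120), at crank zero.

Emit:
move_arm(
  plan=[
    [0,0,0,-0.3,-0.2,0.3,45],
    [0,0,0,-0.2,-0.1,0.6,45],
    [0,0,0,0,0,0.8,45],
    [0,0,0,0,0,0.8,45],
    [0,0,0,0,0,0.8,45],
    [0,0,0,0,0,0.6,45],
    [0,0,0,0,0,0.35,45],
    [0,0,0,0,0,0,45],
    [0,0,0,0,0,0,30],
    [0,0,0,0,0,0,10],
  ],
  force=30,
)

```text
t: 19.45
tool_pos: [0.4979, 0.1324, 0.1081]
orientation: [-3.123, -0.34, -0.003]
force: [-0.1, -0.6, -0.0]
opening: 0.0334
gripper_force: 0.0
```

Emit:
move_arm(
  plan=[
    [0,0,0,0,0,0,10],
    [0,0,0,0,0,0,10],
    [0,0,0,0,0,0,10],
    [0,0,0,0,0,0,10],
    [0,0,0,0,0,0,10],
    [0,0,0,0,0,0,10],
    [0,0,0,0,0,0,10],
    [0,0,0,0,0,0,10],
    [0,0,0,0,0,0,10],
    [0,0,0,0,0,0,10],
  ],
)

```text
t: 20.45
tool_pos: [0.4977, 0.1318, 0.1073]
orientation: [3.122, 0.34, 0.002]
force: [3.0, -4.8, -0.3]
opening: 0.0191
gripper_force: 30.0
```

```bash
python3 - <<'E'
from h import *
delta((.4972,.1328,.107),-77.8)
s=read_state();print(s['opening'],s['gripper_force'],s['wrist_torque'],s['t'])
E
```

```text
pos [0.4977 0.1318 0.1073] yaw -77.59 tilt [ 1.5e-03 -7.0e-04 -1.0e+00] F [ 3.  -4.8 -0.3] units [-0.012 -0.044  0.013] q6 1.51
turn z units 0.036
0.01914989952731668 29.999061226844788 [-0.86826637 -0.37495637  0.04492591] 20.45
```

The handle is gripped and the misfit force is small. I'll crank in quarter turns of 1 s each, watching the forces.

Emit:
move_arm(
  plan=[
    [0,0,0,0,0.027,-0.344,10],
    [0,0,0,0,0.081,-0.336,10],
    [0,0,0,0,0.132,-0.319,10],
    [0,0,0,0,0.18,-0.294,10],
    [0,0,0,0,0.224,-0.263,10],
    [0,0,0,0,0.263,-0.224,10],
    [0,0,0,0,0.294,-0.18,10],
    [0,0,0,0,0.319,-0.132,10],
    [0,0,0,0,0.336,-0.081,10],
    [0,0,0,0,0.344,-0.027,10],
  ],
  force=45,
)

```text
t: 21.45
tool_pos: [0.5091, 0.0804, 0.1628]
orientation: [-3.119, -0.342, -0.002]
force: [0.4, 7.3, 3.7]
opening: 0.0189
gripper_force: 45.0
```

```bash
cat > ck.py <<'E'
from h import *
import sys
s=read_state();a=np.radians(12.2);B=np.array([[np.cos(a),np.sin(a)],[-np.sin(a),np.cos(a)]])
p=B@(s['tool_pos'][:2]-[.675,.115])*1000;F=B@s['force'][:2]
y,z=p[1],s['tool_pos'][2]*1000+8-115.3
print('x',p[0].round(1),'yz',y.round(1),z.round(1),'r',np.hypot(y,z).round(1),'ang',np.degrees(np.arctan2(z,y)).round(1),'F xyz tumbler',F.round(1),s['force'][2].round(1),'open',s['opening'].round(4),'grip',round(s['gripper_force'],1),'T',s['wrist_torque'].round(2))
E
python3 ck.py
```

```text
Traceback (most recent call last):
  File "ck.py", line 6, in <module>
    print('x',p[0].round(1),'yz',y.round(1),z.round(1),'r',np.hypot(y,z).round(1),'ang',np.degrees(np.arctan2(z,y)).round(1),'F xyz tumbler',F.round(1),s['force'][2].round(1),'open',s['opening'].round(4),'grip',round(s['gripper_force'],1),'T',s['wrist_torque'].round(2))
                                                                                                                                                                                      ^^^^^^^^^^^^^^^^^^
AttributeError: 'float' object has no attribute 'round'
```

Emit:
move_arm(
  plan=[
    [0,0,0,0,0.344,0.027,10],
    [0,0,0,0,0.336,0.081,10],
    [0,0,0,0,0.319,0.132,10],
    [0,0,0,0,0.294,0.18,10],
    [0,0,0,0,0.263,0.224,10],
    [0,0,0,0,0.224,0.263,10],
    [0,0,0,0,0.18,0.294,10],
    [0,0,0,0,0.132,0.319,10],
    [0,0,0,0,0.081,0.336,10],
    [0,0,0,0,0.027,0.344,10],
  ],
)

```text
t: 22.45
tool_pos: [0.5215, 0.0244, 0.107]
orientation: [3.122, 0.34, 0.003]
force: [3.6, -3.1, 1.4]
opening: 0.0187
gripper_force: 45.0
```

```bash
sed -i "s/s\['opening'\].round(4)/round(float(s['opening']),4)/" ck.py; python3 ck.py
```

```text
x -169.1 yz -56.2 -0.3 r 56.2 ang -179.7 F xyz tumbler [ 2.8 -3.8] 1.4 open 0.0187 grip 45.0 T [-0.55 -0.39  0.02]
```

Tracking is clean and the forces are low, so I'll carry on.

Emit:
move_arm(
  plan=[
    [0,0,0,0,-0.027,0.344,10],
    [0,0,0,0,-0.081,0.336,10],
    [0,0,0,0,-0.132,0.319,10],
    [0,0,0,0,-0.18,0.294,10],
    [0,0,0,0,-0.224,0.263,10],
    [0,0,0,0,-0.263,0.224,10],
    [0,0,0,0,-0.294,0.18,10],
    [0,0,0,0,-0.319,0.132,10],
    [0,0,0,0,-0.336,0.081,10],
    [0,0,0,0,-0.344,0.027,10],
  ],
)

```text
t: 23.45
tool_pos: [0.5091, 0.0807, 0.0525]
orientation: [-3.121, -0.341, -0.002]
force: [-3.3, 3.4, 14.6]
opening: 0.0189
gripper_force: 45.0
```

```bash
python3 ck.py
```

```text
x -169.4 yz 1.5 -54.8 r 54.8 ang -88.4 F xyz tumbler [-2.6  4. ] 14.6 open 0.0189 grip 45.0 T [0.54 0.6  0.04]
```

Emit:
move_arm(
  plan=[
    [0,0,0,0,-0.344,-0.047,10],
    [0,0,0,0,-0.336,-0.081,10],
    [0,0,0,0,-0.319,-0.132,10],
    [0,0,0,0,-0.294,-0.18,10],
    [0,0,0,0,-0.263,-0.224,10],
    [0,0,0,0,-0.224,-0.263,10],
    [0,0,0,0,-0.18,-0.294,10],
    [0,0,0,0,-0.132,-0.319,10],
    [0,0,0,0,-0.081,-0.336,10],
    [0,0,0,0,-0.027,-0.344,10],
  ],
)

```text
t: 24.45
tool_pos: [0.4976, 0.1319, 0.1076]
orientation: [3.122, 0.34, 0.002]
force: [5.7, -6.8, -0.3]
opening: 0.0184
gripper_force: 45.0
```

Emit:
move_arm(
  plan=[
    [0,0,0,0,0.027,-0.344,10],
    [0,0,0,0,0.081,-0.336,10],
    [0,0,0,0,0.132,-0.319,10],
    [0,0,0,0,0.18,-0.294,10],
    [0,0,0,0,0.224,-0.263,10],
    [0,0,0,0,0.263,-0.224,10],
    [0,0,0,0,0.294,-0.18,10],
    [0,0,0,0,0.319,-0.132,10],
    [0,0,0,0,0.336,-0.081,10],
    [0,0,0,0,0.344,-0.027,10],
  ],
)

```text
t: 25.45
tool_pos: [0.509, 0.0808, 0.1627]
orientation: [-3.119, -0.342, -0.002]
force: [0.2, 7.8, 4.7]
opening: 0.0189
gripper_force: 45.0
```

```bash
python3 ck.py
```

```text
x -169.5 yz 1.6 55.4 r 55.4 ang 88.3 F xyz tumbler [1.9 7.5] 4.7 open 0.0189 grip 45.0 T [1.26 0.21 0.09]
```

Steady and within limits. Next are the last three quarters.

Emit:
move_arm(
  plan=[
    [0,0,0,0,0.344,0.027,10],
    [0,0,0,0,0.336,0.081,10],
    [0,0,0,0,0.319,0.132,10],
    [0,0,0,0,0.294,0.18,10],
    [0,0,0,0,0.263,0.224,10],
    [0,0,0,0,0.224,0.263,10],
    [0,0,0,0,0.18,0.294,10],
    [0,0,0,0,0.132,0.319,10],
    [0,0,0,0,0.081,0.336,10],
    [0,0,0,0,0.027,0.344,10],
  ],
)

```text
t: 26.45
tool_pos: [0.5215, 0.0244, 0.1073]
orientation: [3.122, 0.34, 0.003]
force: [4.5, -2.7, 0.2]
opening: 0.019
gripper_force: 45.0
```

Emit:
move_arm(
  plan=[
    [0,0,0,0,-0.027,0.344,10],
    [0,0,0,0,-0.081,0.336,10],
    [0,0,0,0,-0.132,0.319,10],
    [0,0,0,0,-0.18,0.294,10],
    [0,0,0,0,-0.224,0.263,10],
    [0,0,0,0,-0.263,0.224,10],
    [0,0,0,0,-0.294,0.18,10],
    [0,0,0,0,-0.319,0.132,10],
    [0,0,0,0,-0.336,0.081,10],
    [0,0,0,0,-0.344,0.027,10],
  ],
)

```text
t: 27.45
tool_pos: [0.5091, 0.0807, 0.0527]
orientation: [-3.12, -0.341, -0.002]
force: [-1.7, 4.0, 11.5]
opening: 0.0191
gripper_force: 45.0
```

Emit:
move_arm(
  plan=[
    [0,0,0,0,-0.344,-0.027,10],
    [0,0,0,0,-0.336,-0.081,10],
    [0,0,0,0,-0.319,-0.132,10],
    [0,0,0,0,-0.294,-0.18,10],
    [0,0,0,0,-0.263,-0.224,10],
    [0,0,0,0,-0.224,-0.263,10],
    [0,0,0,0,-0.18,-0.294,10],
    [0,0,0,0,-0.132,-0.319,10],
    [0,0,0,0,-0.081,-0.336,10],
    [0,0,0,0,-0.027,-0.344,10],
  ],
)

```text
t: 28.45
tool_pos: [0.4976, 0.1319, 0.1075]
orientation: [3.122, 0.34, 0.002]
force: [6.0, -6.3, -0.9]
opening: 0.0188
gripper_force: 45.0
```

Emit:
move_arm(
  plan=[
    [0,0,0,0,0,0,10],
    [0,0,0,0,0,0,10],
    [0,0,0,0,0,0,10],
    [0,0,0,0,0,0,10],
    [0,0,0,0,0,0,10],
    [0,0,0,0,0,0,10],
    [0,0,0,0,0,0,10],
    [0,0,0,0,0,0,10],
    [0,0,0,0,0,0,10],
    [0,0,0,0,0,0,10],
  ],
)

```text
t: 29.45
tool_pos: [0.4976, 0.1318, 0.1072]
orientation: [3.122, 0.34, 0.002]
force: [5.1, -5.4, -0.0]
opening: 0.0188
gripper_force: 45.0
```

```bash
python3 ck.py
```

```text
x -169.8 yz 53.9 -0.1 r 53.9 ang -0.1 F xyz tumbler [ 3.8 -6.3] -0.0 open 0.0188 grip 45.0 T [-0.97 -0.66  0.09]
```

The vertical force is zero, so the cradle hangs balanced. I'll release and retract straight up.

Emit:
move_arm(
  plan=[
    [0,0,0,0,0,0,28],
    [0,0,0,0,0,0,40],
    [0,0,0,0,0,0,45],
    [0,0,0,0,0,0,45],
    [0,0,0,0,0,-0.3,45],
    [0,0,0,0,0,-0.6,45],
    [0,0,0,0,0,-0.9,45],
    [0,0,0,0,0,-1,45],
    [0,0,0,0,0,-1,45],
    [0,0,0,0,0,-1,45],
  ],
)

```text
t: 30.45
tool_pos: [0.4972, 0.1324, 0.2302]
orientation: [-3.123, -0.34, -0.003]
force: [0.1, 0.1, -0.0]
opening: 0.0452
gripper_force: 0.0
```

Emit:
move_arm(
  plan=[
    [0,0,0,-0.5,0,-0.5,45],
    [0,0,0,-0.5,0,0,45],
    [0,0,0,0,0,0,45],
    [0,0,0,0,0,0,45],
    [0,0,0,0,0,0,45],
    [0,0,0,0,0,0,45],
    [0,0,0,0,0,0,45],
    [0,0,0,0,0,0,45],
    [0,0,0,0,0,0,45],
    [0,0,0,0,0,0,45],
  ],
)

```text
t: 31.45
tool_pos: [0.4726, 0.1269, 0.2398]
orientation: [-3.123, -0.34, 0.0]
force: [-0.1, -0.2, -0.5]
opening: 0.0451
gripper_force: 0.0
```

```bash
python3 - <<'E'
from h import *
print(read_state()['force'],read_state()['tool_pos'])
save('end.png',cam('scene')['frame'],1.25)
E
```

```text
[-0.07855772 -0.17927595 -0.49863416] [0.47259355 0.1269466  0.23979442]
```

View pics/end.png

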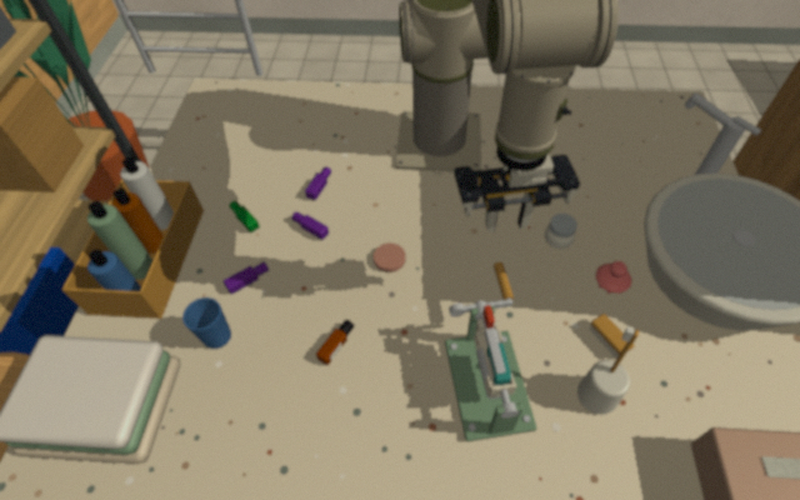

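The final view shows the cradle upright with the bottle under the bar (495,350) and the handle level at (503,280). All the bystanders are in their places and the arm is clear.

```bash
python3 -c "
from plant import close_job
print(close_job())"
```

```text
the job is handed in; nothing more can be done
None
```

The job is handed in at about 31.5 s: the teal bottle is clamped in the cradle, mixed with two clockwise turns at 4 s each, and let go with the cradle hanging upright and nothing else moved; no verdict came back.

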